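Open the lid press and load a jar

ROBOT

A 6-joint arm with a two-finger parallel gripper is mounted at the origin on a cart in front of the work surface, level with it; the furniture and walls round the work are solid. World frame = base frame: x ahead of the robot, y to its left, z up, the work surface at z = 0. Lengths are in m, angles in rad, forces in N, time in s.
With the tool pointing down it reaches from about 0.3 to 0.825 m from the base axis. Payload 5.4 kg.
Tool frame: the origin (TCP) lies at the very end of the fingers, on their centre line; the grasp point (between the pads) lies 19 mm behind it; z points along the fingers, y is the line along which they close (so a half turn about z gives the same grasp; the last joint's range is limited). The gripper opens to 92 mm and grips with 3 to 60 N. Pads are 20 mm wide; open, the fingers measure 128 mm over their backs; the gripper's body (75 mm by 189 mm) begins 69 mm behind the grasp point.
Start: joints at [-1.513, 0.158, 1.597, -0, 1.386, -0.21], TCP at [0.152, -0.554, 0.188] pointing down, gripper open.
Joint ranges: [-2.91, 2.91], [-0.94, 2.29], [0.18, 2.7], [-1.29, 4.43], [0.17, 2.64], [-3, 3]. Speed limits (rad/s): [2.57, 2.57, 3.14, 3.14, 3.14, 3.14].

INTERFACE

Orientations are given as a rotation vector (axis times angle).
In Python, from workcell import bot gives the robot as it stands. Calls block until the motion is done:
- bot.goto(position, orientation): joint-space move of the TCP to a pose.
- bot.line_to(position, rot=None, max_speed=0.15): straight line of the TCP; rot=None keeps the orientation; max_speed is the mean speed in m/s.
- bot.set_joints(angles): joint-space move.
- bot.set_gripper(opening, newtons=None): opening from 0.0 (shut) to 1.0 (fully open); newtons is the grip in N (None keeps the last); returns when the fingers have stopped.
- bot.hold(seconds).
- bot.inverse_kinematics(position, orientation): joint angles nearest the present ones, or None.
- bot.read_camera(name): name is "side" or "top"; returns a dict with "pixels" (400x640x3 uint8, blue, green, red), "fx", "fy", "cx", "cy" (pixels), "R" (3x3) and "t" (3): a world point X has camera coordinates R X + t. Camera axes: x right, y down, z forward; pixel columns grow to the right and rows downward; lengths in m; the calibration is good to about 2 mm. A picture is of the moment at which its call begins. There is no depth.
A pose or a line that the arm cannot do raises bot.MotionError and nothing moves.
- bot.job_done(): hands the job in; it is judged then, once.
Readings, each from a call of its own:
- bot.current_clock(): time.
- bot.current_joints(): joint angles.
- bot.current_joint_vel(): joint speeds.
- bot.current_effort(): joint torques, N m.
- bot.current_ee_pos(): TCP position.
- bot.current_tool_rot(): TCP orientation.
- bot.current_contact_force(): force on the tool from outside, world axes, zero at the start.
- bot.current_ft_torque(): the same for the moment, N m.
- bot.current_opening(): opening from 0.0 (shut) to 1.0 (fully open).
- bot.current_grip_force(): force on a finger pad.
Only numpy, scipy, OpenCV 4.12 (cv2) and the standard library are available. Lean on these libraries where they do the work, as an engineer would, in place of code of your own. Each camera call takes 0.05 s, during which the arm holds its last target. There are 200 camera calls.

TASK

Lift the side grip of the counterweighted lid-press arm up and over its balance point and ease it back until it rests open by itself on its rubber rest, never letting it swing free and bang, and never pressing it on against the rest with more than 15 N. Its balance point and its rest have been re-set, so feel for them. Then stand the jar with the yellow lid gently upright in the press's round seat, leaving the other jar and the timer where they are.

Things in the scene. Friction and masses are not known exactly. Their poses are not given: they have to be found in the camera images.
- press: Grey lever press for jar lids, screwed down; origin on the worktop, x from the seat towards the hinge (away from the robot), y to the grip side, z up. Base plate 12 mm high, x -130 to +106, y +-55 mm. Seat at x -55 mm; hinge axis at x +55 mm, height 115 mm, between two cheeks (x 37 to 73 mm, y +-24 mm, top at 133 mm).
- press_arm (a joint): Arm angle, rad: 0 = level over the seat (start), 1.57 = upright, more = leaning back. Lifting takes 2 to 4 N at the grip at first. Balance is somewhere in 0.8 to 1.25 rad; beyond it the arm pulls back with up to 4 N and falls fast if let go. A rubber pin (press_pad, its setting unmeasured) stops it somewhere in 1.6 to 2.1 rad, yielding about 1 mm per N at the grip; there it stays.
- press_grip (a point): Middle of the side grip: black bar 14 mm in diameter along the press's y axis, on the free end of the 14 mm square arm, from y = 7 to its end knob (18 mm) at y = 87 mm; this point is at y = 50 mm. At arm angle q it lies at x = -165 cos q, z = +165 sin q mm from the hinge axis. The round bar can turn between two fingers that pinch it.
- press_hinge (a point): Point on the hinge axis of the arm, midway between the cheeks (press y = 0), 115 mm above the worktop. The axis is the press's y axis. A brass weight (48 mm diameter), clamped on a crank outside the left (+y) cheek, turns with the arm, within 110 mm of the axis and y 26 to 72 mm.
- press_seat (a point): Centre of the floor of the round seat, 12 mm above the worktop; a collar of 68 mm inner diameter, 80 mm outer, 8 mm high, stands round it. With the arm down the arm's pad hangs 72 mm above the floor, too low for the jar. z up.
- jar_center (a point): Centre (half-way up) of the jar to load: small round glass jar with a mustard-yellow lid, 60 mm in diameter and 80 mm high, 0.2 to 0.33 kg, standing upright; z is its axis, up.
- jar: The same yellow-lidded jar; origin at the centre of its underside.
- other_jar: Bystander: jar with a black lid, 63 mm in diameter, 94 mm high, origin under its centre.
- timer: Bystander: white and red kitchen timer, 72 x 71 x 62 mm, origin under its centre.
Things that resemble listed ones, but are neither listed nor needed, are in the scene too. What is meant by the jar is not green, and is the larger of those in its own colour.

How it is judged:
By the outcome, as a careful person would: the job done as asked, in the order asked, and still so for the second after the job is handed in, with the robot touching nothing.
It also fails if it takes over 72 s, if anything falls off the work surface, if the arm or the gripper's body presses on something with over 40 N, if the wrist force passes 120 N, or if a joint passes its speed limit or range.

## Working session

There is one attempt and no reset: what is moved stays moved. The work goes in short steps, each a Python script; the robot and the scene stay as the last script left them, time stands still between calls to the robot, and variables do not carry over. Pictures are saved under pics/ and viewed, at most 10 in all, crops included, and the job is handed in when it is done.

```bash
ls; mkdir -p pics
python3 - <<'E'
from workcell import bot
import cv2,numpy as np
for n in("side","top"):
    c=bot.read_camera(n); cv2.imwrite(f"pics/{n}0.png",c["pixels"])
    print(n,c["fx"],c["fy"],c["cx"],c["cy"],np.round(c["R"],4).tolist(),np.round(c["t"],4).tolist(), (-c["R"].T@c["t"]).round(3))
print(bot.current_clock(),bot.current_tool_rot())
E
```

```text
pics
side 478.33769047013243 478.33769047013243 326.0388646554104 196.64239289312388 [[0.979, -0.203, -0.0192], [-0.1243, -0.5198, -0.8452], [0.1616, 0.8298, -0.5341]] [-0.5074, 0.0031, 1.1894] [ 0.305 -1.088  0.628]
top 513.3228164420916 513.3228164420916 325.5020525070785 196.0314791109519 [[0.0267, -0.9996, 0.0013], [-0.9933, -0.0267, -0.1126], [0.1126, 0.0017, -0.9936]] [-0.2441, 0.4621, 1.4269] [ 0.305 -0.234  1.47 ]
0.1 [-3.11182940e+00 -4.19175229e-01 -1.99606056e-04]
```

View pics/top0.png

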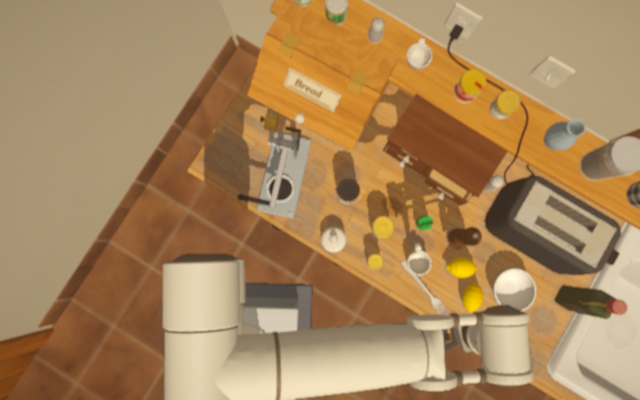

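View pics/side0.png

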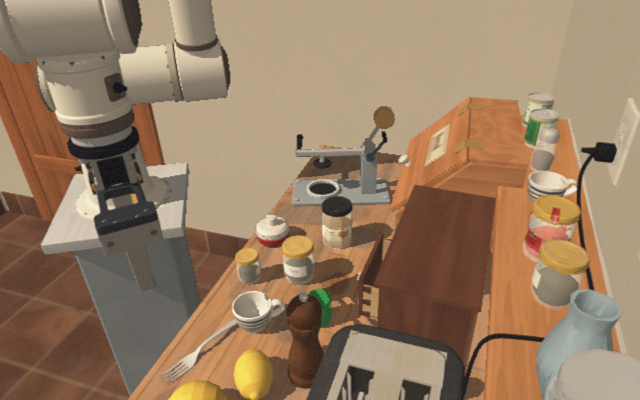

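Top view: press around (285,175), with its grip to the left at (255,198). The jar with the black lid is at (347,189), the timer at (333,239), the large yellow lid at (383,227) and the small one at (375,261). I'll zoom in to measure.

Run:
```python
import cv2,numpy as np
t=cv2.imread("pics/top0.png");s=cv2.imread("pics/side0.png")
a=cv2.resize(t[100:280,225:445],None,fx=3.6,fy=3.3333333,interpolation=cv2.INTER_CUBIC)
a=cv2.resize(t[105:275,230:430],(800,680),interpolation=cv2.INTER_CUBIC)[:600]
cv2.imwrite("pics/tz.png",a)   # 4x, origin (230,105)
b=cv2.resize(s[95:245,230:430],(800,600),interpolation=cv2.INTER_CUBIC)
cv2.imwrite("pics/sz.png",b)   # 4x, origin (230,95)
```

```text
(no output)
```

View pics/tz.png

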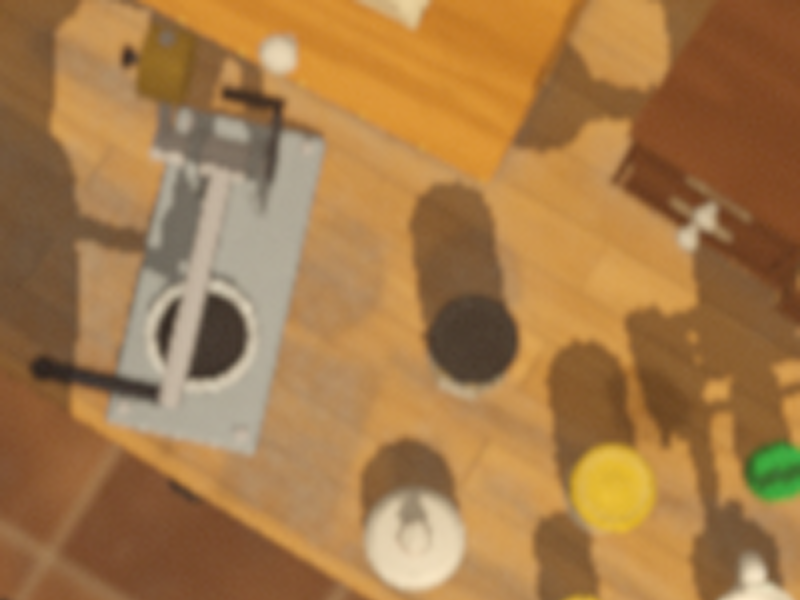

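View pics/sz.png

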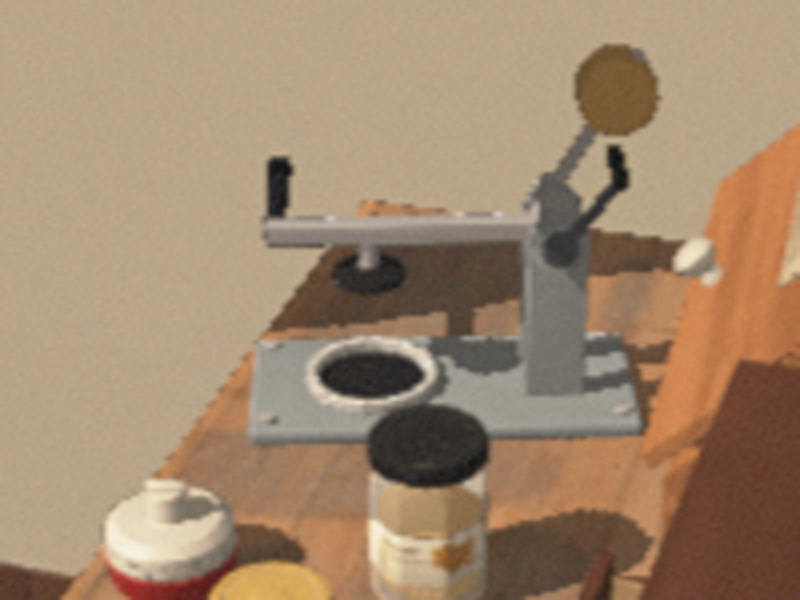

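```bash
cat > h.py <<'E'
import numpy as np
from scipy.spatial.transform import Rotation as Ro
from scipy.optimize import least_squares
def proj(c,X):
    p=np.asarray(X)@c["R"].T+c["t"]; return np.stack([c["fx"]*p[...,0]/p[...,2]+c["cx"],c["fy"]*p[...,1]/p[...,2]+c["cy"]],-1)
def ray_z(c,uv,z):
    d=c["R"].T@np.array([(uv[0]-c["cx"])/c["fx"],(uv[1]-c["cy"])/c["fy"],1]); o=-c["R"].T@c["t"]
    return o+d*(z-o[2])/d[2]
E
python3 - <<'E'
from h import *; from workcell import bot
T=bot.read_camera("top");S=bot.read_camera("side")
zt=lambda u,v:((u+.5)/4-.5+230,(v+.5)/4-.5+105)
zs=lambda u,v:((u+.5)/4-.5+230,(v+.5)/4-.5+95)
P=[(T,zt(107,420),(-130,55,12)),(T,zt(252,453),(-130,-55,12)),(T,zt(323,138),(106,-55,12)),(T,zt(202,336),(-55,0,20)),(T,zt(40,368),(-110,87,115)),
(S,zs(252,432),(-130,-55,12)),(S,zs(640,430),(106,-55,12)),(S,zs(258,343),(-130,55,12)),(S,zs(628,335),(106,55,12)),(S,zs(372,372),(-55,0,20)),(S,zs(278,163),(-110,87,115))]
def f(p):
    R=Ro.from_euler('z',p[2]).as_matrix()
    return np.concatenate([proj(c,R@np.array(m)/1e3+[p[0],p[1],0])-uv for c,uv,m in P])
r=least_squares(f,[.58,-.15,0],loss='soft_l1');print(r.x,np.round(f(r.x).reshape(-1,2),1).tolist())
print("jar",ray_z(T,zt(613,488),.08),ray_z(S,(298,246),.08),"blk",ray_z(T,zt(473,338),.094),ray_z(S,zs(428,430),.094),"timer",ray_z(T,zt(414,538),.055))
print("small",ray_z(T,(375,261),.06))
# reachability over lever
x,y,a=r.x;R=Ro.from_euler('z',a).as_matrix()
print("seat",R@[-.055,0,.012]+[x,y,0],"hinge",R@[.055,0,.115]+[x,y,0])
E
```

```text
[ 0.54273904 -0.11194856 -0.19845492] [[-1.2, -0.1], [0.1, 0.2], [1.2, -0.4], [-0.3, -0.7], [0.4, -0.5], [-1.7, 0.6], [1.0, -0.8], [-0.8, -0.6], [-1.1, -0.4], [-0.1, 0.1], [0.5, 2.3]]
jar [ 0.38319958 -0.38929359  0.08      ] [ 0.38567778 -0.39175027  0.08      ] blk [ 0.48117694 -0.29174205  0.094     ] [ 0.48339627 -0.28405841  0.094     ] timer [ 0.34660574 -0.25586434  0.055     ]
small [ 0.29008296 -0.37138509  0.06      ]
seat [ 0.48881856 -0.10110505  0.012     ] hinge [ 0.59665952 -0.12279208  0.115     ]
```

```bash
cat >> h.py <<'E'
px,py,pa=.54274,-.11195,-.19845
PR=Ro.from_euler('z',pa).as_matrix()
def W(m): return PR@np.asarray(m,float)+[px,py,0]
def down(ang):   # tool down, closing line at world angle ang
    y=np.array([np.cos(ang),np.sin(ang),0]);z=np.array([0,0,-1.]);return Ro.from_matrix(np.stack([np.cross(y,z),y,z],1)).as_rotvec()
def tcp(q,r=.165): return W([.055-r*np.cos(q),.050,.115+r*np.sin(q)-.019])
E
python3 - <<'E'
from h import *; from workcell import bot
T=bot.read_camera("top");S=bot.read_camera("side")
def tri(a,b):
    return least_squares(lambda X:np.concatenate([proj(T,X)-a,proj(S,X)-b]),[.5,-.2,.1])
for n,a,b in[("hingeR",(358,80),(475,150)),("hingeL",(290,42),(482,107)),("mill",(458,236),(304,297)),("green",(424,222),(320,300))]:
    r=tri(a,b);print(n,r.x.round(3),r.cost.round(1))
for k in(0,np.pi):
    rv=down(pa+k)
    print([None if (j:=bot.inverse_kinematics(tcp(q),rv)) is None else np.round(j,2).tolist() for q in(-.5,0,1,1.6,2.1)])
    j=bot.inverse_kinematics(tcp(0)+[0,0,.12],rv)
    print("jar",[[None if (j:=bot.inverse_kinematics([.384,-.39,z],down(a+k))) is None else np.round(j,2).tolist() for z in(.03,.2)] for a in(0,pa,.8)])
    print("seat",[None if (j:=bot.inverse_kinematics(W([-.055,0,z]),down(pa+np.pi/2+k))) is None else np.round(j,2).tolist() for z in(.04,.2)])
E
```

```text
hingeR [ 0.758 -0.309  0.192] 3.7
hingeL [ 0.855 -0.134  0.204] 15.9
mill [ 0.366 -0.579  0.133] 2.6
green [ 0.403 -0.507  0.049] 0.4
[[-0.36, 0.1, 2.04, -0.0, 1.01, -0.16], [-0.36, -0.09, 2.04, -0.0, 1.19, -0.17], [-0.34, -0.01, 1.68, -0.0, 1.47, -0.14], [-0.32, 0.23, 1.38, -0.0, 1.54, -0.12], [-0.3, 0.44, 1.15, -0.0, 1.55, -0.11]]
jar [[[-1.01, 0.27, 1.8, 0.0, 1.07, -1.01], [-1.01, 0.08, 1.66, 0.0, 1.4, -1.01]], [[-1.01, 0.27, 1.8, -0.0, 1.07, -0.82], [-1.01, 0.08, 1.66, 0.0, 1.4, -0.82]], [[-1.01, 0.27, 1.8, 0.0, 1.07, -1.81], [-1.01, 0.08, 1.66, 0.0, 1.4, -1.81]]]
seat [[-0.45, 0.14, 1.94, 0.0, 1.07, -1.82], [-0.45, -0.05, 1.79, 0.0, 1.4, -1.82]]
[[-0.36, 0.1, 2.04, -0.0, 1.01, 2.98], [-0.36, -0.09, 2.04, -0.0, 1.19, 2.98], None, None, None]
jar [[[-1.01, 0.27, 1.8, 0.0, 1.07, 2.13], [-1.01, 0.08, 1.66, 0.0, 1.4, 2.13]], [[-1.01, 0.27, 1.8, -0.0, 1.07, 2.33], [-1.01, 0.08, 1.66, -0.0, 1.4, 2.33]], [[-1.01, 0.27, 1.8, -0.0, 1.07, 1.33], [-1.01, 0.08, 1.66, -0.0, 1.4, 1.33]]]
seat [[-0.45, 0.14, 1.94, 0.0, 1.07, 1.32], [-0.45, -0.05, 1.79, 0.0, 1.4, 1.32]]
```

Run:
```python
from h import *; from workcell import bot
import cv2
p=bot.current_ee_pos(); bot.line_to([p[0],p[1],.3])
rv=down(pa)
bot.goto(tcp(0)+[0,0,.13],rv)
bot.set_gripper(.5,12)
bot.line_to(tcp(0)+[0,0,.03]); bot.hold(.2)
print("bias",bot.current_contact_force())
bot.line_to(tcp(0),max_speed=.05); bot.hold(.2)
print("down",bot.current_contact_force(),bot.current_clock(),bot.current_ee_pos()-tcp(0))
t=bot.read_camera("top")["pixels"];s=bot.read_camera("side")["pixels"]
a=cv2.resize(t[120:240,220:360],(466,400));b=cv2.resize(s[60:220,240:400],(330,330))
c=np.zeros((400,800,3),np.uint8);c[:,:466]=a;c[:330,468:798]=b;cv2.imwrite("pics/g1.png",c)
```

```text
bias [-0.35432287 -0.36997427  0.07326367]
down [-0.34715459  0.65476521 -0.39384465] 6.1083 [ 0.00031296 -0.00012409  0.00036728]
```

View pics/g1.png

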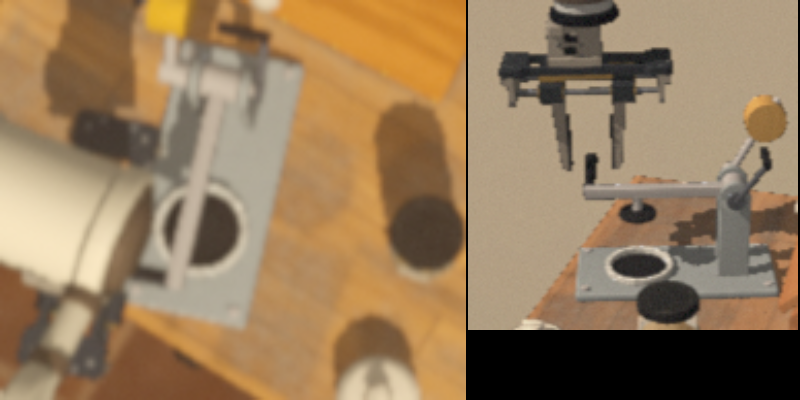

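The side crop shows the fingertips at (568,168) and (615,165), bracketing the grip at (590,160). I'll close, and check the opening width and the forces.

Run:
```python
from h import *; from workcell import bot
S=bot.read_camera("side")
f=lambda X:((proj(S,X)-[240,60])*330/160+[468,0]).round()
print("tcp in crop",f(tcp(0)),"knob",f(W([-.11,.087,.115])),"root",f(W([-.11,.007,.115])))
bot.set_gripper(0,12);bot.hold(.3)
print(bot.current_opening()*92,bot.current_grip_force(),PR.T@bot.current_contact_force(),bot.current_ee_pos()-tcp(0),bot.current_clock())
```

```text
tcp in crop [591. 188.] knob [591. 160.] root [588. 190.]
0.3062527903918272 0.0 [-0.36019253  0.85739034 -0.01296657] [-2.64981648e-05  1.29695121e-05 -1.12195517e-05] 7.3333
```

It closed on nothing, and the tips appear about 20 crop px higher than predicted. I'll look again and triangulate the actual fingertip.

Run:
```python
from h import *; from workcell import bot
import cv2
T=bot.read_camera("top");S=bot.read_camera("side")
t=T["pixels"].copy();s=S["pixels"].copy()
print(bot.current_ee_pos(),Ro.from_rotvec(bot.current_tool_rot()).as_matrix().round(3).tolist(),bot.current_joints())
print(proj(T,bot.current_ee_pos()),proj(S,bot.current_ee_pos()))
a=cv2.resize(t[130:230,220:320],(395,395),interpolation=cv2.INTER_CUBIC);b=cv2.resize(s[80:180,260:360],(400,400),interpolation=cv2.INTER_CUBIC)
c=np.zeros((400,800,3),np.uint8);c[:395,:395]=a;c[:400,400:800]=b;cv2.imwrite("pics/g2.png",c)
```

```text
[ 0.44475938 -0.04126732  0.09599131] [[0.197, 0.98, -0.0], [0.98, -0.197, -0.0], [-0.0, -0.0, -1.0]] [-3.64274782e-01 -8.79133853e-02  2.03954154e+00 -1.31178495e-05
  1.18996541e+00 -1.65807281e-01]
[254.57078996 199.97201347] [299.4252701  151.14698113]
```

View pics/g2.png

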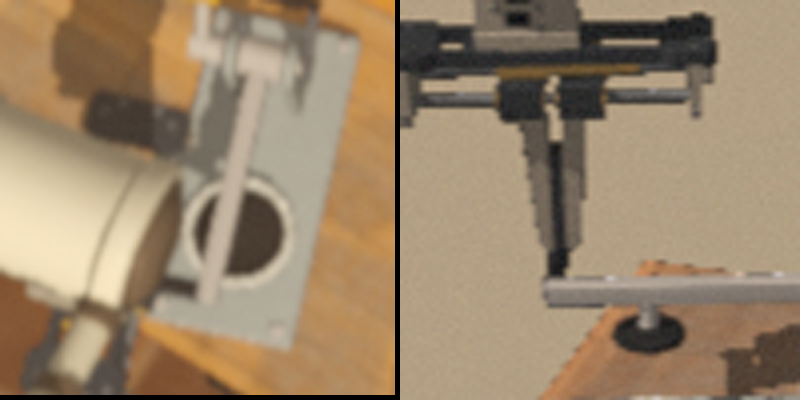

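The closed tip is at about image (300,142), against a predicted (299,151). It occludes the knob, so the tip is really about 27 mm higher than the nominal position. I'll reopen, go lower while watching the force, and check the tip again.

Run:
```python
from h import *; from workcell import bot
import cv2
bot.set_gripper(.5,12)
b=PR.T@bot.current_contact_force()
for d in(.010,.018,.026):
    bot.line_to(tcp(0)-[0,0,d],max_speed=.08); print(d,(PR.T@bot.current_contact_force()-b).round(2))
S0=bot.read_camera("side")["pixels"]
bot.set_gripper(0,12);bot.hold(.3)
print(bot.current_opening()*92,bot.current_grip_force(),(PR.T@bot.current_contact_force()-b).round(2),bot.current_clock())
S=bot.read_camera("side")["pixels"]
cv2.imwrite("pics/g3.png",np.hstack([cv2.resize(p[80:180,260:360],(400,400),interpolation=cv2.INTER_CUBIC) for p in(S0,S)]))
```

```text
0.01 [-0.8  -0.02  0.52]
0.018 [-0.87  0.46 -0.51]
0.026 [-0.93  0.77  0.16]
13.60239080593549 12.002715468406677 [-9.37 -0.26  7.66] 9.9417
```

View pics/g3.png

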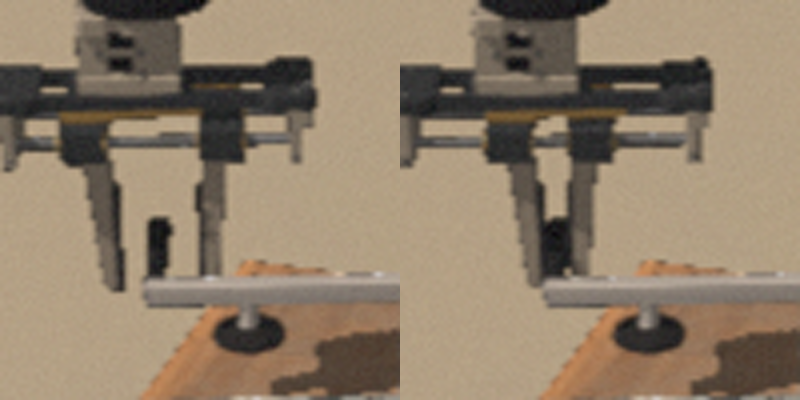

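The right half shows the bar pinched just inside the pads at about (555,250), with an opening of 13.6 mm. Next I'll relax the misalignment forces.

```bash
cat >> h.py <<'E'
OFF=np.array([0,0,-.026])
BIAS=np.array([-.3,.3,0.])  # press-frame force bias, rough
def F(bot,n=3):
    return np.mean([PR.T@bot.current_contact_force() for _ in range(n)],0)
E
python3 - <<'E'
from h import *; from workcell import bot
for i in range(6):
    f=F(bot)-BIAS; p=bot.current_ee_pos()
    print(f.round(2),(PR.T@(p-tcp(0)-OFF)*1e3).round(2),bot.current_clock())
    if abs(f[0])<1 and abs(f[2])<1: break
    bot.line_to(p+PR@[np.clip(f[0]*1e-4,-1e-3,1e-3),0,np.clip(f[2]*1e-4,-1e-3,1e-3)],max_speed=.02); bot.hold(.1)
E
```

```text
[-9.08 -0.52  7.65] [-2.74  0.05 -0.28] 9.9917
[ 4.86 -0.76 -2.7 ] [-2.44 -0.01  0.84] 10.425
[ 0.05 -0.55 -3.48] [-2.6   0.02  0.11] 10.775
[ 0.36 -1.09 -2.11] [-2.52  0.04 -0.14] 11.125
[-1.12 -0.18  1.17] [-2.48  0.03 -0.15] 11.475
[ 1.97 -0.68 -2.22] [-2.53  0.02 -0.15] 11.825
```

```bash
cat > arc.py <<'E'
from h import *; from workcell import bot
import json
HX,HZ=.0525,.115-.019-.026
def pose(q,dr): return W([HX-(.165+dr)*np.cos(q),.050,HZ+(.165+dr)*np.sin(q)])
def meas(q):
    f=F(bot)-BIAS; m=PR.T@(bot.current_ee_pos()-[px,py,0])
    qa=np.arctan2(m[2]-HZ,HX-m[0])
    t=np.array([np.sin(q),0,np.cos(q)]);r=np.array([-np.cos(q),0,np.sin(q)])
    return f@t,f@r,f[1],qa
def run(q,dr,qend,dq,settle,stop):
    log=[];k=0
    while q<qend:
        q+=dq; bot.line_to(pose(q,dr),max_speed=.06)
        if settle: bot.hold(settle)
        ft,fr,fy,qa=meas(q); dr+=np.clip(8e-5*fr,-6e-4,6e-4)
        k+=1
        if k%4==0 or settle: print(f"{bot.current_clock():.2f} q{q:.3f} qa{qa:.3f} ft{ft:.1f} fr{fr:.1f} fy{fy:.1f} dr{dr*1e3:.2f}")
        if max(abs(ft),abs(fr))>14 or stop(ft): print("stop",q,ft,fr); break
    json.dump([q,dr],open("st.json","w")); return q,dr
E
python3 - <<'E'
from arc import *
bot.set_gripper(0,20)
run(0,0,1.4,.03,0,lambda ft:False); bot.hold(.2);print(meas(json.load(open("st.json"))[0]),bot.current_opening()*92)
E
```

```text
13.39 q0.120 qa0.121 ft-3.9 fr1.2 fy-0.2 dr-0.00
14.39 q0.240 qa0.242 ft-3.2 fr0.2 fy-0.6 dr0.27
15.39 q0.360 qa0.362 ft-2.8 fr3.1 fy-0.5 dr0.82
16.39 q0.480 qa0.482 ft-1.0 fr0.9 fy1.0 dr1.31
17.39 q0.600 qa0.603 ft-1.5 fr3.2 fy2.5 dr2.24
18.39 q0.720 qa0.726 ft-2.8 fr2.2 fy3.2 dr2.98
19.39 q0.840 qa0.849 ft-2.2 fr2.4 fy4.0 dr3.93
20.39 q0.960 qa0.971 ft-0.6 fr2.7 fy4.7 dr4.72
21.39 q1.080 qa1.086 ft-0.6 fr2.7 fy3.2 dr5.55
22.39 q1.200 qa1.201 ft-0.1 fr2.0 fy3.9 dr6.37
23.39 q1.320 qa1.323 ft1.3 fr-0.3 fy0.4 dr6.45
(np.float64(0.5714875409307243), np.float64(0.5215276404465892), np.float64(-0.9415443930996616), np.float64(1.4104304614447263)) 13.318641986977724
```

Run:
```python
from arc import *
q,dr=json.load(open("st.json"))
run(q,dr,2.16,.022,.06,lambda ft:ft<-2.5)
bot.hold(.2);print(meas(json.load(open("st.json"))[0]),bot.current_opening()*92)
```

```text
24.65 q1.432 qa1.433 ft-0.0 fr-0.6 fy-1.6 dr6.41
24.96 q1.454 qa1.455 ft0.0 fr-0.4 fy-1.9 dr6.38
25.27 q1.476 qa1.477 ft0.3 fr-0.2 fy-1.7 dr6.36
25.57 q1.498 qa1.499 ft0.9 fr-0.1 fy-2.8 dr6.35
25.88 q1.520 qa1.521 ft0.6 fr0.3 fy-2.6 dr6.38
26.19 q1.542 qa1.543 ft1.6 fr-0.4 fy-2.4 dr6.35
26.50 q1.564 qa1.565 ft0.7 fr0.8 fy-1.9 dr6.41
26.81 q1.586 qa1.587 ft0.7 fr-0.1 fy-0.9 dr6.40
27.12 q1.608 qa1.609 ft1.2 fr0.3 fy-0.2 dr6.42
27.43 q1.630 qa1.631 ft2.1 fr-0.0 fy-0.8 dr6.42
27.73 q1.652 qa1.653 ft1.8 fr-0.1 fy0.2 dr6.41
28.04 q1.674 qa1.675 ft1.3 fr-0.2 fy0.9 dr6.40
28.35 q1.696 qa1.697 ft2.4 fr-0.3 fy0.5 dr6.37
28.66 q1.718 qa1.719 ft1.6 fr-0.8 fy0.7 dr6.31
28.97 q1.740 qa1.741 ft1.3 fr-0.9 fy1.3 dr6.24
29.27 q1.762 qa1.763 ft1.3 fr-0.4 fy1.1 dr6.21
29.58 q1.784 qa1.785 ft2.8 fr0.5 fy0.7 dr6.24
29.89 q1.806 qa1.806 ft0.7 fr-1.5 fy0.7 dr6.13
30.20 q1.828 qa1.829 ft2.1 fr-1.1 fy1.3 dr6.04
30.51 q1.850 qa1.851 ft2.3 fr-0.8 fy1.0 dr5.98
30.82 q1.872 qa1.873 ft2.4 fr-1.5 fy0.7 dr5.86
31.12 q1.894 qa1.895 ft1.9 fr-0.5 fy1.7 dr5.82
31.43 q1.916 qa1.917 ft1.1 fr-0.7 fy0.6 dr5.77
31.74 q1.938 qa1.939 ft2.0 fr-0.4 fy1.0 dr5.73
32.05 q1.960 qa1.961 ft2.4 fr-0.7 fy0.5 dr5.68
32.36 q1.982 qa1.982 ft1.2 fr0.2 fy0.8 dr5.69
32.67 q2.004 qa2.003 ft-1.3 fr0.9 fy-1.0 dr5.76
32.98 q2.026 qa2.024 ft-5.2 fr0.6 fy-0.7 dr5.81
stop 2.026000000000001 -5.238846738447405 0.6030925279836179
(np.float64(-5.4571516535333675), np.float64(1.2065279893166807), np.float64(-0.6961358668761858), np.float64(2.0239444600582894)) 13.318438999589466
```

The rest is felt: equilibrium is near q = 2.0. I'll ease back to about zero force, release and withdraw.

Run:
```python
from arc import *
import cv2
q,dr=json.load(open("st.json"))
bot.line_to(pose(2.001,dr),max_speed=.02); bot.hold(.15); print(meas(2.001))
bot.set_gripper(.4,20); print(F(bot)-BIAS)
p=bot.current_ee_pos(); bot.line_to(p+[0,0,.10],max_speed=.15)
p=bot.current_ee_pos(); bot.line_to(p+PR@[-.12,0,.03],max_speed=.25)
print(bot.current_ee_pos(),bot.current_clock())
S=bot.read_camera("side")["pixels"];T=bot.read_camera("top")["pixels"]
cv2.imwrite("pics/r.png",np.hstack([cv2.resize(S[20:280,200:460],(400,400)),cv2.resize(T[80:280,220:420],(400,400))]))
```

```text
(np.float64(-1.161876037519344), np.float64(-1.3396110391170906), np.float64(-0.5057696259946614), np.float64(2.0020905554631443))
[ 0.08122767 -0.25344101  0.12422355]
[ 0.55623773 -0.06362249  0.35301512] 35.675
```

View pics/r.png

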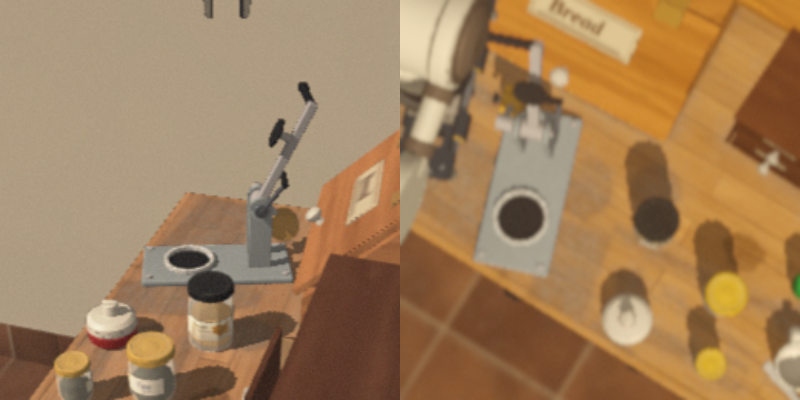

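The arm rests open on its pad, and neither jar nor timer has moved. Now the jar: hover above it and check the alignment of the tips.

Run:
```python
from h import *; from workcell import bot
import cv2
bot.goto([.384,-.390,.10],down(-.785)); bot.set_gripper(.9,20); bot.hold(.1)
S=bot.read_camera("side");T=bot.read_camera("top");p=bot.current_ee_pos()
d=np.array([np.cos(-.785),np.sin(-.785),0])*.0414
f=lambda X:(proj(S,X)-[200,150])*400/200
print(bot.current_clock(),p,"tips nominal",f(p+d),f(p-d),"raised 28mm",f(p+d+[0,0,.028]),f(p-d+[0,0,.028]),"lid c",f(np.array([.384,-.39,.08])), (F(bot)-BIAS))
cv2.imwrite("pics/j.png",np.hstack([cv2.resize(S["pixels"][150:350,200:400],(400,400),interpolation=cv2.INTER_CUBIC),cv2.resize(T["pixels"][150:350,300:500],(400,400),interpolation=cv2.INTER_CUBIC)]))
```

```text
38.425 [ 0.38400253 -0.39001329  0.10000213] tips nominal [230.16551479 188.60756637] [157.04975974 159.67615631] raised 28mm [229.16377259 163.35018632] [154.84863174 135.05006315] lid c [193.91557479 191.11037103] [ 0.40532165 -0.82163016 -0.49968319]
```

View pics/j.png

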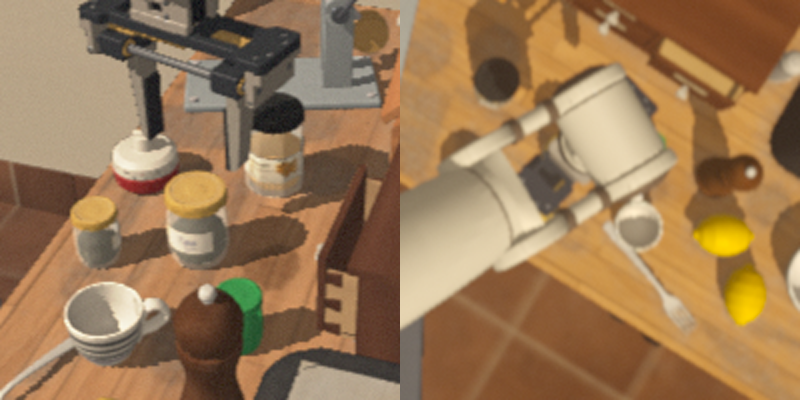

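The tips are at (234,168) and (150,140), about 24 mm above nominal and centred over the jar lid at (196,193). I'll grasp it.

Run:
```python
from h import *; from workcell import bot
bot.line_to([.384,-.390,.03],max_speed=.12)
bot.line_to([.384,-.390,.006],max_speed=.05); print((F(bot)-BIAS).round(2))
bot.set_gripper(0,25); bot.hold(.1)
print(bot.current_opening()*92,bot.current_grip_force(),(F(bot)-BIAS).round(2),bot.current_clock())
z=bot.current_ee_pos()
bot.line_to([.384,-.390,.02],max_speed=.05);bot.hold(.1)
print(bot.current_opening()*92,(F(bot)-BIAS).round(2))
bot.line_to([.384,-.390,.16],max_speed=.15);bot.hold(.1)
print(bot.current_opening()*92,(F(bot)-BIAS).round(2),bot.current_ft_torque(),bot.current_clock())
```

```text
[ 0.68 -0.26  0.35]
58.762019704579025 25.00021321233362 [-1.63  1.03  1.79] 40.3833
58.10484680569578 [ 0.75 -0.19 -2.77]
58.33145374178634 [ 0.36  0.44 -1.77] [-0.03597097 -0.02922528  0.00678995] 42.1
```

Run:
```python
from h import *; from workcell import bot
import cv2
for n,(u,v) in(("top",(280,188)),("side",(323,188))):
    c=bot.read_camera(n); g=cv2.cvtColor(c["pixels"],cv2.COLOR_BGR2GRAY)[v-25:v+25,u-30:u+30]
    g=cv2.resize(g,None,fx=4,fy=4,interpolation=cv2.INTER_CUBIC)
    m=(g<75).astype(np.uint8); k,l,st,ce=cv2.connectedComponentsWithStats(m)
    i=l[100,120]; cs,_=cv2.findContours((l==i).astype(np.uint8),0,1); 
    e=cv2.fitEllipse(cv2.convexHull(max(cs,key=len))); uv=((e[0][0]+.5)/4-.5+u-30,(e[0][1]+.5)/4-.5+v-25)
    print(n,i,st[i],e,uv,[ray_z(c,uv,z).round(4) for z in(.012,.016,.02)])
    cv2.imwrite(f"pics/m{n}.png",g)
print(W([-.055,0,.02]),bot.current_clock())
```

```text
top 1 [  80   64   84   80 5261] ((121.5909194946289, 103.70967102050781), (79.74810028076172, 84.01818084716797), 73.4035415649414) (280.0227298736572, 188.55241775512695) [array([ 0.4881, -0.1009,  0.012 ]), array([ 0.4876, -0.1013,  0.016 ]), array([ 0.4871, -0.1017,  0.02  ])]
side 6 [  97   81   74   44 2547] ((125.1573715209961, 102.36748504638672), (45.14626693725586, 86.24124145507812), 88.51685333251953) (323.914342880249, 188.21687126159668) [array([ 0.4942, -0.0914,  0.012 ]), array([ 0.4929, -0.0979,  0.016 ]), array([ 0.4917, -0.1044,  0.02  ])]
[ 0.48881947 -0.10110675  0.02      ] 42.2
```

Run:
```python
from h import *; from workcell import bot
s=W([-.056,0,0]); rv=down(pa+np.pi/2)
j=bot.inverse_kinematics([s[0],s[1],.16],rv)
if abs(j[5])>2.9: print("flip",j)
bot.goto([s[0],s[1],.16],rv); print(bot.current_clock(),bot.current_joints().round(2),bot.current_opening()*92)
bot.line_to([s[0],s[1],.045],max_speed=.12); bot.hold(.15); f0=F(bot,10); print(f0)
for z in np.arange(.040,.0165,-.003):
    bot.line_to([s[0],s[1],z],max_speed=.04); bot.hold(.05); f=F(bot)-f0
    print(round(z,4),f.round(2),bot.current_clock())
    if f[2]>3 or np.hypot(f[0],f[1])>5: print("contact");break
print(bot.current_ee_pos(),bot.current_ft_torque())
```

```text
43.6167 [-0.45 -0.02  1.84 -0.    1.32 -1.82] 58.16417027162843
[-1.3668739  -0.28053317 -1.1844104 ]
0.04 [ 1.43  0.61 -0.54] 45.2
0.037 [1.45 0.43 0.11] 45.5
0.034 [ 1.19  0.65 -0.36] 45.8
0.031 [ 1.71  0.94 -1.84] 46.1
0.028 [ 1.01  0.63 -1.09] 46.4
0.025 [ 1.5  -0.14 -0.69] 46.7
0.022 [ 1.51  0.04 -0.68] 47.0
0.019 [ 1.13 -0.13 -0.93] 47.3
[ 0.48771094 -0.10085605  0.01886385] [-0.00385875 -0.15190126 -0.01930831]
```

It passed the collar rim at .026 with no contact, so I'll lower it gently to the floor.

Run:
```python
from h import *; from workcell import bot
import cv2
p=bot.current_ee_pos(); s=W([-.056,0,0]); f0=F(bot,10); z=.019
while z>.010:
    z-=.0007; bot.line_to([s[0],s[1],z],max_speed=.03); bot.hold(.06); f=F(bot,5)-f0
    print(round(z,4),f.round(2))
    if f[2]>2.5: break
bot.set_gripper(.75,25); bot.hold(.2); print((F(bot)-f0).round(2),bot.current_opening(),bot.current_clock())
bot.line_to([s[0],s[1],.16],max_speed=.12)
bot.line_to(np.array([s[0],s[1],.26])+PR@[-.1,0,0],max_speed=.25); bot.hold(.3)
print(bot.current_clock())
S=bot.read_camera("side")["pixels"];T=bot.read_camera("top")["pixels"]
cv2.imwrite("pics/end.png",np.hstack([cv2.resize(S[60:280,200:420],(400,400),interpolation=cv2.INTER_CUBIC),cv2.resize(T[80:280,220:420],(400,400),interpolation=cv2.INTER_CUBIC)]))
```

```text
0.0183 [-0.44  1.21  0.61]
0.0176 [-0.43  0.61  6.44]
[-0.12  0.51  2.81] 0.7507256193525288 48.4833
50.8333
```

View pics/end.png

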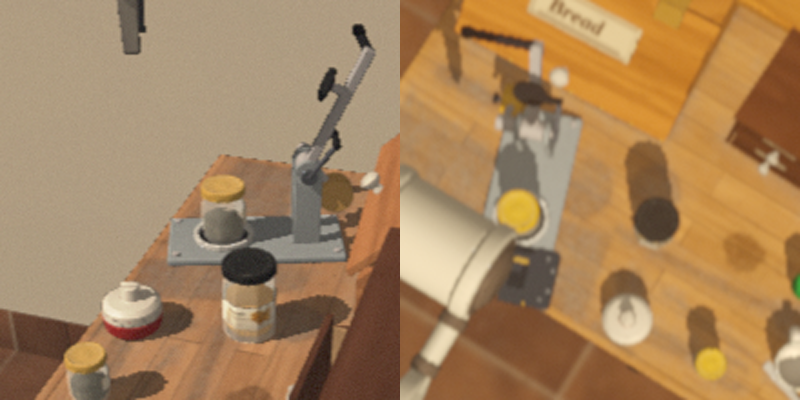

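The jar stands upright in the seat, at (223,212) in the left half. The press arm is open on its rest, and the other jar and timer have not moved.

```bash
python3 -c "
from workcell import bot
print(bot.job_done())"
```

```text
the job is handed in; nothing more can be done
None
```

I handed the job in at about 51 s: the press arm rests open on its rubber rest, pressed against it with about 5 N at most, and the yellow-lidded jar stands upright in the seat, with the other jar and the timer unmoved.

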